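# Sort the red-marked modules into the lidded reject bin

## Robot

A 7-joint arm with a two-finger parallel gripper is mounted at the origin on the work surface. World frame = base frame: x ahead of the robot, y to its left, z up, the work surface at z = 0. Lengths are in m, angles in degrees, forces in N, time in s.
With the tool pointing down it reaches from about 0.4 to 0.85 m from the base axis. Payload 10.4 kg.
Tool frame: the origin (TCP) lies midway between the tips of the shut fingers; the grasp point (between the pads) lies 19 mm behind it; z points along the fingers, y is the line along which they close (so a half turn about z gives the same grasp; the last joint's range is limited). The gripper opens to 85 mm and grips with 20 to 120 N. Pads are 22 mm wide; open, the fingers measure 114 mm over their backs; the gripper's body (76 mm by 85 mm) begins 54 mm behind the grasp point. The pads swing forward as they close: fully open they stand 13 mm farther back than shut.
Start: joints at [67.174, 19.034, -3.707, 83.658, 1.238, 77.344, -5.071], TCP at [0.229, -0.581, 0.231] pointing down, gripper open.
Joint ranges: [-148.97, 148.97], [-28.65, 121.19], [-84.17, 76.75], [9.2, 138.47], [-72.65, 252.65], [3.7, 117.97], [-149.18, 149.18]. Speed limits (degrees/s): [127.2, 127.2, 159.86, 159.86, 180, 180, 180].

## Interface

Orientations are given as [roll, pitch, yaw] about the fixed x, y, z axes, in that order (R = Rz(yaw) Ry(pitch) Rx(roll)).
In Python, from station import arm, snapshot, camera_model gives the robot as it stands.
- The arm moves only by the shell command python3 -m inch 'ROWS' [FORCE]. ROWS is JSON, a list of rows, each a list of 5 numbers: the shift along the tool's x, y, z in m, then the turn about the tool's z in degrees, then the opening, from 0 (shut) to 1 (fully open). A call has 1 to 5 rows; each row shifts and turns the commanded pose from where the row before left it, along the tool's axes as they then stand; what a row does not reach is not made up. A row lasts 1/8 s, in which the tool goes at most 62.5 mm and 10.7 degrees, less where a joint would pass 70% of its speed; a pose out of reach is approached as far as the arm can. A call with a gripper value outside its range is refused whole. The fingers move at their own pace and stop on an object; FORCE is the grip in N (left out, the last holds). Time passes only in rows, so rows that do not move let the fingers close. It gives the time, the measured TCP pose, the force, the opening and the grip force at its end, in the units of the state.
- arm.sense(): the state, without advancing time (a new reading comes with each control period).
- snapshot(name): name is "scene" or "top" or "wrist"; returns the picture (480x640x3 uint8, blue, green, red); there is no depth.
- camera_model(name): a dict with "intrinsics" (3x3 intrinsics, pixels), "xyz" and "orientation" of the camera in the world; the wrist camera has in their place "mount" (4x4, takes a point from camera to tool coordinates, whose origin is the TCP and whose axes are the flange's). Camera axes: x right, y up, looking along -z (the intrinsics and any distortion apply to the point x, -y, -z); pixel columns grow to the right and rows downward; lengths in m; the calibration is good to about 2 mm. A picture is of the moment at which its call begins: read the wrist's pose just before it. camera_model takes no time and is no camera call.
- arm.finish_job(): hands the job in; it is judged then, once.
The state is a dict: "time_s": time; "joint_positions": joint angles; "joint_vel": joint speeds; "tau": joint torques, N m; "tcp_pos": TCP position; "tcp_rot": TCP orientation; "force": force on the tool from outside, world axes, zero at the start; "wrist_torque": the same for the moment, N m; "gripper_width": finger opening in m; "finger_force": force on a finger pad.
Only numpy, scipy, OpenCV 4.12 (cv2) and the standard library are available. Lean on these libraries where they do the work, as an engineer would, in place of code of your own. Each camera call takes 0.05 s, during which the arm holds its last target. There are 200 camera calls.

## Task

Four inspected circuit modules lie on the work mat: open the lid of the red reject bin all the way, so that it rests on its stop, then set the two modules marked with a red sticker down inside the bin, without a hard knock, both flat on its floor with the stickers up. Leave the lid open, leave the two green-marked modules where they lie, and do not disturb the other things on the bench.

Things in the scene. Friction and masses are not known exactly. Their poses are not given: they have to be found in the camera images.
- reject_a: rejected module: blue board 100 x 60 mm (x, y) on four 8 mm feet, board at 8 to 11 mm height; in its middle a black block 40 x 36 mm (x, y) from 11 to 43 mm above the underside: grip across its 36 mm (y; clear beside it); green strips at both x ends, 23 mm high; about 220 g. Round 30 mm RED sticker on the block. Origin: centre of underside (bottom of feet)
- reject_b: second rejected module, the same: blue board 100 x 60 mm (x, y) on four 8 mm feet, board at 8 to 11 mm height; in its middle a black block 40 x 36 mm (x, y) from 11 to 43 mm above the underside: grip across its 36 mm (y; clear beside it); green strips at both x ends, 23 mm high; about 220 g. Round 30 mm RED sticker on the block. Origin: centre of underside (bottom of feet)
- good_a: good module, same shape as the rejects but with a GREEN sticker; stays where it is
- good_b: second good module, GREEN sticker; stays where it is
- mat: flat dark teal work mat, 280 x 290 x 2 mm, fixed to the bench, the four modules stand on it. Origin: centre of its underside
- bin: red reject bin fixed to the bench, outside 170 x 270 x 70 mm (x, y, z), walls and floor 5 mm (inside 160 x 260 mm, 65 mm deep); room for two modules side by side along y, lengths along x. Covered by a hinged grey lid with a red dot. Origin: centre of the underside; -x is the front with the lid's handle, +x the hinge side
- bin_in (a point): centre of the bin's inner floor, 5 mm above the bench; axes as the bin's
- lid (a joint): angle of the lid, rad: 0 shut (lid level, 6 mm thick, its middle 74 mm above the bench), 1.85 wide open, leaning back on its stop. A free hinge: it falls shut when released below about 1.57, falls back on its stop when released beyond; lid about 250 g
- lid_handle (a point): middle of the lid's handle: a round steel bar 12 mm thick and 100 mm long, parallel to the bin's y (and to the hinge), standing 45 mm out in front of the bin's front wall, 39 mm clear gap between bar and wall; 74 mm above the bench when shut. It can turn between the finger pads
- lid_hinge (a point): point on the hinge axis, midway along it, above the bin's +x wall, 74 mm above the bench; the axis runs along the bin's y; the handle bar lies 215 mm from it
- spool: bystander: spool of solder, green flanges, 66 mm across, 50 mm high. Origin: centre of underside
- copper_spool: bystander: spool of copper wire, same size. Origin: centre of underside
- bottle: bystander: blue bottle 60 mm across, 150 mm high. Origin: centre of underside
- flux_jar: bystander: amber jar with a white cap, 50 mm across, 45 mm high. Origin: centre of underside
- brush: bystander: black brush 170 mm long lying flat. Origin: centre of underside
- driver: bystander: yellow screwdriver 180 mm long lying flat. Origin: centre of underside
There are look-alikes about, which are no part of the job. What is shaped like the reject_a but yellow is not meant.

How it is judged (in metres and radians):
On the way:
1. the lid is wide open, resting on its stop (beyond 1.75 rad) (value of joint lid above 1.75 rad), for 0.2 s.
At the end, for the whole second after the job is handed in: The lid rests on its stop (beyond 1.75 rad); both red-marked modules are inside the bin, underside within 10 mm of the inner floor, sticker up (tilt below 0.15 rad) and at rest; both green-marked modules stand upright within 20 mm of where they started (value of joint lid above 1.75 rad and x of reject_a in the frame of bin between -0.075 and 0.075 m and y of reject_a in the frame of bin between -0.125 and 0.125 m and z of reject_a in the frame of bin between -0.003 and 0.015 m and angle between each of reject_a, reject_b's own z axis and vertical below 0.15 rad and linear speed of each of reject_a, reject_b below 0.03 m/s and x of reject_b in the frame of bin between -0.075 and 0.075 m and y of reject_b in the frame of bin between -0.125 and 0.125 m and z of reject_b in the frame of bin between -0.003 and 0.015 m and distance of each of good_a, good_b from where it was at the start of the episode below 0.02 m and angle between each of good_a, good_b's own z axis and vertical below 0.1 rad); the robot touches nothing.
It fails at once if a green-marked module is moved more than 30 mm (distance of any of good_a, good_b from where it was at the start of the episode above 0.03 m).
It fails at once if a bystander is moved more than 30 mm (distance of any of spool, copper_spool, bottle, flux_jar, brush, driver from where it was at the start of the episode above 0.03 m).
It fails at once if a red-marked module knocks hard against the bin (over 50 N) (contact force between any of reject_a, reject_b and bin above 50 N).
It also fails if it takes over 72 s, if anything falls off the work surface, if the arm or the gripper's body presses on something with over 40 N, if the wrist force passes 120 N, or if a joint passes its speed limit or range.

## Working session

There is one attempt and no reset: what is moved stays moved. The work goes in short steps, Python scripts to look and compute and a shell command to move; the robot and the scene stay as the last step left them, time stands still between calls to the robot, and variables do not carry over. Pictures are saved under pics/ and viewed, at most 10 in all, crops included, and the job is handed in when it is done.

```bash
ls; mkdir -p pics; python3 - <<'E'
from station import arm,snapshot,camera_model
import cv2
for n in("scene","top"):
    cv2.imwrite(f"pics/{n}0.png",snapshot(n)); m=camera_model(n); print(n,m)
print(camera_model("wrist")); print(arm.sense())
E
```

```text
pics
scene {'intrinsics': array([[439.68565328,   0.        , 307.58673807],
       [  0.        , 439.68565328, 238.84261656],
       [  0.        ,   0.        ,   1.        ]]), 'xyz': array([ 1.28373206, -0.13829268,  1.15598578]), 'orientation': array([34.63041074,  0.57271821, 74.86393141])}
top {'intrinsics': array([[499.95598595,   0.        , 320.05800889],
       [  0.        , 499.95598595, 241.02960066],
       [  0.        ,   0.        ,   1.        ]]), 'xyz': array([0.29590429, 0.0246544 , 1.17344171]), 'orientation': array([ 12.92783588,   0.16589679, -84.42820715])}
{'intrinsics': array([[403.67528675,   0.        , 319.34685664],
       [  0.        , 403.67528675, 236.71763911],
       [  0.        ,   0.        ,   1.        ]]), 'mount': array([[-6.01549917e-04,  9.58599637e-01,  2.84756693e-01,
         7.16496665e-02],
       [ 9.99999815e-01,  6.01657205e-04,  8.70969073e-05,
        -7.22888029e-04],
       [-8.78348522e-05,  2.84756693e-01, -9.58599822e-01,
        -1.40729552e-01],
       [ 0.00000000e+00,  0.00000000e+00,  0.00000000e+00,
         1.00000000e+00]])}
{'time_s': 0.1, 'joint_positions': array([67.17364746, 19.06967537, -3.70777627, 83.699773  ,  1.23735727,
       77.34336605, -5.07217518]), 'joint_vel': array([ 0.04419988, -0.01584486, -0.03629474, -0.18747707,  0.03639285,
       -0.0163657 ,  0.02651878]), 'tau': array([ 3.31671014e-03, -6.26747417e+01,  5.04238252e-02, -3.92427814e+01,
        1.64265849e-02,  6.98512144e-03,  3.17959052e-05]), 'tcp_pos': array([ 0.22926883, -0.58107866,  0.23059295]), 'tcp_rot': array([-1.79927074e+02,  2.75706770e-03,  2.15316950e+01]), 'force': array([ 0.69518134,  0.26032614, -0.00735915]), 'wrist_torque': array([ 0.0381565 , -0.03879062,  0.00309656]), 'finger_force': 0.0, 'gripper_width': 0.08502603621733117}
```

View pics/top0.png

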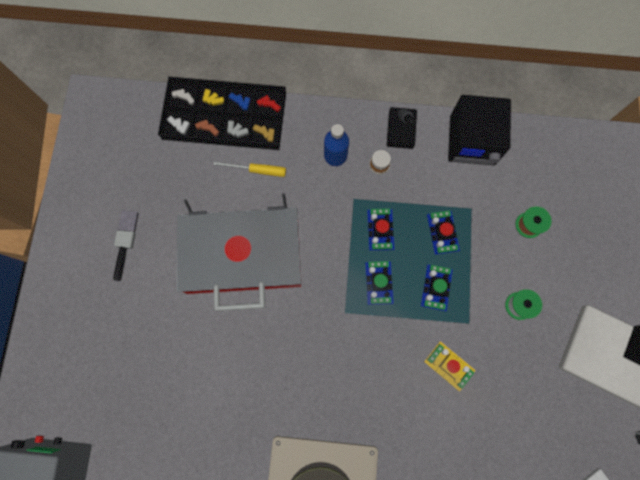

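View pics/scene0.png

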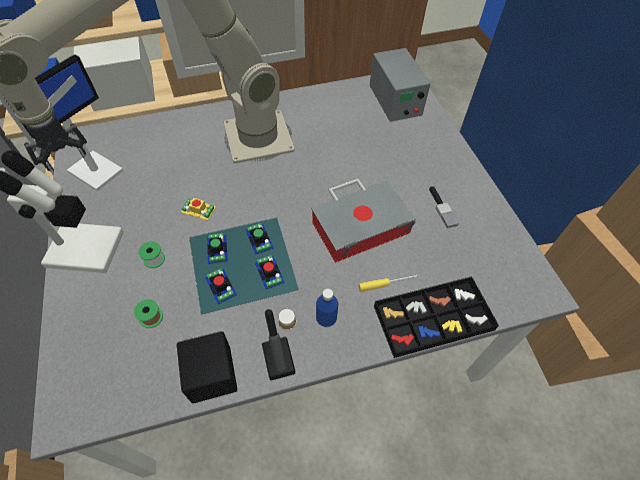

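Top view: rejects with red stickers on blue boards are at (381,228) and (445,230), the green-marked modules at (380,282) and (439,287). The yellow board at (453,366) also has a red sticker, but it is the decoy. The bin's red lid dot is at (237,249), the handle bar at (239,307), and the hinge is on the upper (+x) side.

```bash
cat > h.py <<'E'
import numpy as np,cv2
from scipy.spatial.transform import Rotation as R
from station import arm,snapshot,camera_model
def cam(n):
    m=camera_model(n);K=m["intrinsics"]
    if n=="wrist":
        s=arm.sense();Rt=R.from_euler('xyz',s["tcp_rot"],degrees=True).as_matrix()
        M=m["mount"];return K,Rt@M[:3,:3],s["tcp_pos"]+Rt@M[:3,3]
    return K,R.from_euler('xyz',m["orientation"],degrees=True).as_matrix(),m["xyz"]
def ray(c,uv,z):
    K,Rc,p=c;q=np.linalg.solve(K,[uv[0],uv[1],1]);d=Rc@(q*[1,-1,-1])
    return p+d*(z-p[2])/d[2]
def blobs(mask,amin=20):
    cs,_=cv2.findContours(mask,cv2.RETR_EXTERNAL,cv2.CHAIN_APPROX_NONE)
    return [c for c in cs if cv2.contourArea(c)>amin]
def hsv(im,lo,hi): return cv2.inRange(cv2.cvtColor(im,cv2.COLOR_BGR2HSV),np.array(lo),np.array(hi))
def red(im): return hsv(im,(0,150,110),(8,255,255))|hsv(im,(172,150,110),(180,255,255))
E
python3 - <<'E'
from h import *
np.set_printoptions(precision=4,suppress=True)
for n in("top","scene"):
    im=cv2.imread(f"pics/{n}0.png");c=cam(n)
    for nm,mk in(("red",red(im)),("green",hsv(im,(50,120,70),(80,255,255))),("blue",hsv(im,(108,150,60),(130,255,255))),
                 ("bar",hsv(im,(0,0,170),(180,60,255)))):
        for b in blobs(mk,25):
            (u,v),wh,a=cv2.minAreaRect(b);z={"red":.045,"green":.045,"blue":.013,"bar":.074}[nm]
            p=ray(c,(u,v),z)
            if not(.2<p[0]<.8 and abs(p[1])<.5):continue
            if nm=="red" and p[1]>.05: p=ray(c,(u,v),.077)
            box=cv2.boxPoints(((u,v),wh,a));w=np.array([ray(c,q,z)[:2] for q in box])
            L=[w[1]-w[0],w[2]-w[1]];l=max(L,key=np.linalg.norm)
            print(n,nm,(int(u),int(v)),p[:2],"size",[round(np.linalg.norm(x),3) for x in L],"longaxis",round(np.degrees(np.arctan2(l[1],l[0]))%180,1))
im=cv2.imread("pics/top0.png")
a=cv2.resize(im[190:330,160:310],None,fx=3,fy=3,interpolation=2);b=cv2.resize(im[190:330,340:480],None,fx=2.4,fy=3,interpolation=2)
cv2.imwrite("pics/crop0.png",np.hstack([a,b])[:, :800])
E
```

```text
top red (453, 366) [ 0.3022 -0.2638] size [np.float64(0.025), np.float64(0.024)] longaxis 138.2
top red (237, 248) [0.511  0.2361] size [np.float64(0.056), np.float64(0.054)] longaxis 95.5
top red (446, 229) [ 0.6102 -0.2358] size [np.float64(0.028), np.float64(0.029)] longaxis 2.2
top red (382, 226) [ 0.6031 -0.0872] size [np.float64(0.028), np.float64(0.029)] longaxis 3.8
top green (439, 305) [ 0.4313 -0.2286] size [np.float64(0.02), np.float64(0.011)] longaxis 95.6
top green (523, 304) [ 0.4529 -0.4163] size [np.float64(0.079), np.float64(0.063)] longaxis 95.6
top green (439, 285) [ 0.4765 -0.2266] size [np.float64(0.03), np.float64(0.03)] longaxis 2.3
top green (380, 280) [ 0.475  -0.0927] size [np.float64(0.03), np.float64(0.03)] longaxis 3.9
top green (442, 269) [ 0.5143 -0.2313] size [np.float64(0.014), np.float64(0.032)] longaxis 81.1
top green (439, 213) [ 0.6453 -0.2203] size [np.float64(0.044), np.float64(0.014)] longaxis 102.9
top green (385, 210) [ 0.6413 -0.0916] size [np.float64(0.019), np.float64(0.012)] longaxis 95.5
top green (533, 222) [ 0.6461 -0.4374] size [np.fl
[... 2241 characters left out ...]
oat64(0.05)] longaxis 3.1
scene blue (327, 310) [0.7721 0.0454] size [np.float64(0.096), np.float64(0.058)] longaxis 164.2
scene blue (213, 289) [ 0.6188 -0.2575] size [np.float64(0.014), np.float64(0.101)] longaxis 13.3
scene blue (261, 275) [ 0.6102 -0.1109] size [np.float64(0.022), np.float64(0.102)] longaxis 15.2
scene bar (286, 316) [ 0.786  -0.0732] size [np.float64(0.04), np.float64(0.041)] longaxis 165.9
scene bar (327, 292) [0.7478 0.0524] size [np.float64(0.028), np.float64(0.025)] longaxis 163.7
scene bar (444, 207) [0.5588 0.4902] size [np.float64(0.04), np.float64(0.036)] longaxis 91.4
scene bar (346, 188) [0.4029 0.2208] size [np.float64(0.118), np.float64(0.056)] longaxis 98.0
```

View pics/crop0.png

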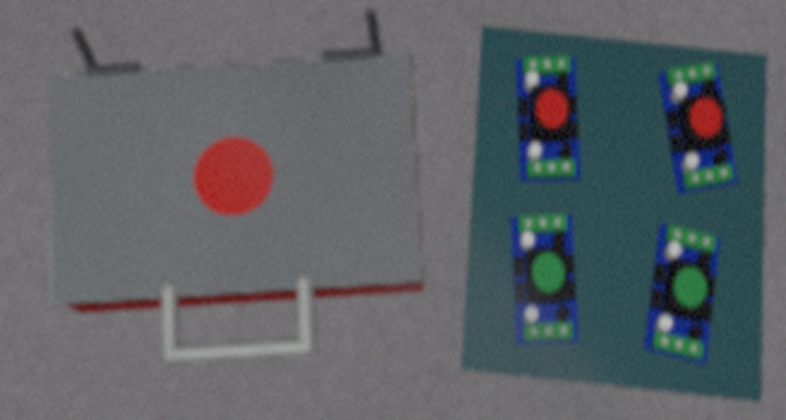

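Crop confirms it: the two red-stickered blue boards are the upper pair, at top pixels (382,226) and (446,229), and the handle bar runs from (215,308) to (263,306). Next I compute the bin pose and the module yaws.

```bash
python3 - <<'E'
from h import *
np.set_printoptions(precision=4,suppress=True)
im=cv2.imread("pics/top0.png");c=cam("top")
# bar: bright low-sat in window
g=cv2.cvtColor(im,cv2.COLOR_BGR2GRAY).astype(float)
E=[]
for u in range(220,259):
    col=g[296:318,u];w=np.clip(col-col.min()-25,0,None)
    col2=w;E.append((u,296+(np.arange(22)*w).sum()/w.sum()))
E=np.array(E);k=np.polyfit(E[:,0],E[:,1],1);print("fit",k,np.std(E[:,1]-np.polyval(k,E[:,0])))
row=g[300:303,205:275].mean(0);bg=np.median(row);pk=[u+205 for u in range(70) if row[u]>bg+25];print("posts",pk)
a,b=[ray(c,(u,np.polyval(k,u)),.074) for u in(pk[0],pk[-1])];print("bar ends",a,b,"mid",(a+b)/2,np.linalg.norm(a-b),"dir",np.degrees(np.arctan2(*(a-b)[[1,0]])))
# dots
dot=[np.array([.5123,.2366])]
print("dot-bar",dot[0]-((a+b)/2)[:2],np.degrees(np.arctan2(*(dot[0]-((a+b)/2)[:2])[::-1])),np.linalg.norm(dot[0]-((a+b)/2)[:2]))
# scene lid handle
im2=cv2.imread("pics/scene0.png");c2=cam("scene")
m=hsv(im2,(0,0,165),(180,60,255));m[:170]=0;m[205:]=0;m[:,:320]=0;m[:,380:]=0
# module yaw: green strip pair centroids (both strips) per module in top
gm=hsv(im,(45,70,60),(85,255,200))
for nm,(u,v) in dict(A=(382,226),B=(446,229)).items():
    yx=np.argwhere(gm[v-22:v+26,u-17:u+18]);yx=yx+[v-22,u-17]
    t=yx[yx[:,0]<v-8].mean(0);bt=yx[yx[:,0]>v+10].mean(0)
    p,q=ray(c,t[::-1],.025),ray(c,bt[::-1],.025);print(nm,(p+q)[:2]/2,np.linalg.norm(p-q),np.degrees(np.arctan2(*(p-q)[[1,0]])))
E
```

```text
fit [ -0.0615 321.2001] 0.06551372810082914
posts [215, 216, 260, 261, 262]
bar ends [0.3748 0.2668 0.074 ] [0.3911 0.165  0.074 ] mid [0.383  0.2159 0.074 ] 0.10300758634262279 dir 99.06739534340832
dot-bar [0.1293 0.0207] 9.093757074397795 0.13098927131119378
A [ 0.6034 -0.0877] 0.08580286580320741 6.23451386821883
B [ 0.6108 -0.2355] 0.08510580956126378 13.080183599301318
```

```bash
cat >> h.py <<'E'
def plan(wps,start=None):
    """wps: (x,y,z,yaw,nrows); prints the tool-axes step per row"""
    s=arm.sense();p=np.array(s["tcp_pos"]);yaw=s["tcp_rot"][2]
    if start is not None: p,yaw=np.array(start[:3],float),start[3]
    for x,y,z,w,n in wps:
        t=-((w-yaw+180)%360-180)/n
        for i in range(n):
            d=(np.array([x,y,z])-p)/(n-i);a=np.radians(yaw)
            l=np.array([np.cos(a)*d[0]+np.sin(a)*d[1],np.sin(a)*d[0]-np.cos(a)*d[1],-d[2]]).round(4)
            print(l.tolist(),round(t,2))
            p=p+[np.cos(a)*l[0]+np.sin(a)*l[1],np.sin(a)*l[0]-np.cos(a)*l[1],-l[2]];yaw-=round(t,2)
        print('--')
E
python3 -c "
from h import *
plan([(.45,-.25,.25,99.1,8),(.383,.216,.15,99.1,10)])"
```

```text
[0.0409, -0.0284, -0.0024] -9.7
[0.045, -0.0211, -0.0024] -9.7
[0.048, -0.0132, -0.0024] -9.7
[0.0495, -0.0049, -0.0024] -9.7
[0.0496, 0.0035, -0.0025] -9.7
[0.0483, 0.0118, -0.0024] -9.7
[0.0456, 0.0198, -0.0025] -9.7
[0.0417, 0.0271, -0.0024] -9.7
--
[0.0471, 0.0008, 0.01] 0.0
[0.0471, 0.0008, 0.01] 0.0
[0.0471, 0.0008, 0.01] 0.0
[0.0471, 0.0008, 0.01] 0.0
[0.047, 0.0008, 0.01] 0.0
[0.0471, 0.0008, 0.01] 0.0
[0.047, 0.0008, 0.01] 0.0
[0.0471, 0.0007, 0.01] 0.0
[0.047, 0.0008, 0.01] 0.0
[0.0471, 0.0007, 0.01] 0.0
--
```

```bash
python3 -m inch '[[0.041,-0.028,-0.0024,-9.7,0.5],[0.045,-0.021,-0.0024,-9.7,0.5],[0.048,-0.013,-0.0024,-9.7,0.5],[0.0495,-0.005,-0.0024,-9.7,0.5],[0.0495,0.0035,-0.0024,-9.7,0.5]]' 40
python3 -m inch '[[0.048,0.012,-0.0024,-9.7,0.5],[0.0455,0.02,-0.0024,-9.7,0.5],[0.0415,0.027,-0.0024,-9.7,0.5],[0,0,0,0,0.5]]'
python3 -c "
from h import *
plan([(.383,.216,.15,99.1,9)])"
```

```text
time_s: 0.72
tcp_pos: [0.3682, -0.3735, 0.2431]
tcp_rot: [-180.0, -0.0, 70.4]
force: [0.5, -1.2, 0.0]
gripper_width: 0.0429
finger_force: 0.0
time_s: 1.23
tcp_pos: [0.4526, -0.2475, 0.2507]
tcp_rot: [179.9, -0.0, 99.6]
force: [-0.7, -0.2, 0.3]
gripper_width: 0.0427
finger_force: 0.0
[0.0521, 0.001, 0.0112] 0.06
[0.0521, 0.0009, 0.0112] 0.06
[0.0521, 0.0009, 0.0112] 0.06
[0.0521, 0.0008, 0.0112] 0.06
[0.0521, 0.0008, 0.0112] 0.06
[0.052, 0.0007, 0.0112] 0.06
[0.0521, 0.0007, 0.0112] 0.06
[0.052, 0.0006, 0.0111] 0.06
[0.0521, 0.0006, 0.0112] 0.06
--
```

```bash
python3 -m inch '[[0.052,0.001,0.011,0,0.5],[0.052,0.001,0.011,0,0.5],[0.052,0.001,0.011,0,0.5],[0.052,0.001,0.011,0,0.5],[0.052,0.001,0.011,0,0.5]]' >/dev/null
python3 -m inch '[[0.052,0.0007,0.011,0.5,0.5],[0.052,0.0007,0.011,0,0.5],[0.052,0.0007,0.011,0,0.5],[0.052,0.0007,0.012,0,0.5],[0,0,0,0,0.5]]'
python3 - <<'E'
from h import *
np.set_printoptions(precision=4,suppress=True)
c=cam("wrist");im=snapshot("wrist");cv2.imwrite("pics/w1.png",im)
E
```

```text
time_s: 2.48
tcp_pos: [0.384, 0.2147, 0.1499]
tcp_rot: [-179.9, -0.1, 98.9]
force: [-0.2, -0.8, -0.8]
gripper_width: 0.0428
finger_force: 0.0
```

View pics/w1.png

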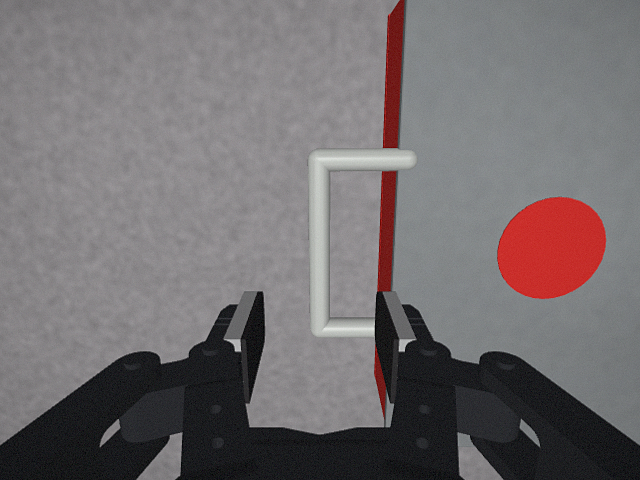

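The wrist view shows the bar running from (318,160) to (321,326), centred between the fingers sideways, with the bin wall right of it at column 385. I check its position with rays at bar height.

```bash
python3 - <<'E'
from h import *
np.set_printoptions(precision=4,suppress=True)
c=cam("wrist");a=ray(c,(319,160),.074);b=ray(c,(321,326),.074);m=(a+b)/2
print(a,b,m,np.linalg.norm(a-b),np.degrees(np.arctan2(*(a-b)[[1,0]])))
d=ray(c,(552,248),.077);print("dot",d,np.linalg.norm(d-m))
plan([(m[0],m[1],.055,99.1,3)])
E
```

```text
[0.3757 0.2628 0.074 ] [0.3918 0.1659 0.074 ] [0.3838 0.2143 0.074 ] 0.09826829345485498 99.37802544746546
dot [0.5112 0.2349 0.077 ] 0.12913603153731712
[0.0006, -0.0002, 0.0317] -0.12
[0.0007, -0.0002, 0.0316] -0.12
[0.0006, -0.0003, 0.0317] -0.12
--
```

```bash
python3 -m inch '[[0,0,0.032,0,0.5],[0,0,0.032,0,0.5],[0,0,0.031,0,0.5],[0,0,0,0,0.5]]'
python3 -m inch '[[0,0,0,0,0.0],[0,0,0,0,0.0],[0,0,0,0,0.0],[0,0,0,0,0.0]]' 40
python3 -c "
from h import *
s=arm.sense();p=s['tcp_pos'];print(p)
th=np.radians(9.2);H=np.array([p[0]+.215*np.cos(th),p[1]+.215*np.sin(th)])
r=np.array([.215*np.cos(x) for x in np.linspace(0,1.82,21)]);z=.215*np.sin(np.linspace(0,1.82,21))
for i in range(20):print(i,'y',round(-np.diff(r)[i],4),'z',round(-np.diff(z)[i],4))
"
```

```text
time_s: 3.02
tcp_pos: [0.3844, 0.2098, 0.054]
tcp_rot: [-179.8, 0.1, 98.5]
force: [-0.6, -0.7, 0.0]
gripper_width: 0.043
finger_force: 0.0
time_s: 3.52
tcp_pos: [0.3842, 0.2114, 0.0566]
tcp_rot: [-179.9, 0.1, 98.6]
force: [-11.4, -3.9, 15.8]
gripper_width: 0.0109
finger_force: 39.0
[0.38422191 0.21136977 0.05656609]
0 y 0.0009 z -0.0195
1 y 0.0027 z -0.0194
2 y 0.0044 z -0.0191
3 y 0.0061 z -0.0186
4 y 0.0078 z -0.0179
5 y 0.0094 z -0.0172
6 y 0.0109 z -0.0162
7 y 0.0123 z -0.0152
8 y 0.0137 z -0.014
9 y 0.0149 z -0.0127
10 y 0.016 z -0.0113
11 y 0.0169 z -0.0098
12 y 0.0178 z -0.0082
13 y 0.0184 z -0.0066
14 y 0.0189 z -0.0049
15 y 0.0193 z -0.0031
16 y 0.0195 z -0.0014
17 y 0.0196 z 0.0004
18 y 0.0194 z 0.0022
19 y 0.0192 z 0.004
```

```bash
python3 -m inch '[[0,0.001,-0.0195,0,0],[0,0.003,-0.0195,0,0],[0,0.0045,-0.019,0,0],[0,0.006,-0.0185,0,0],[0,0.008,-0.018,0,0]]'
python3 -m inch '[[0,0.0095,-0.017,0,0],[0,0.011,-0.016,0,0],[0,0.0125,-0.015,0,0],[0,0.0135,-0.014,0,0],[0,0.015,-0.0125,0,0]]'
```

```text
time_s: 4.15
tcp_pos: [0.4042, 0.2146, 0.1504]
tcp_rot: [-179.6, 0.2, 98.7]
force: [-15.9, -2.0, 4.3]
gripper_width: 0.0107
finger_force: 39.2
time_s: 4.78
tcp_pos: [0.4637, 0.2246, 0.2277]
tcp_rot: [-179.5, 0.2, 98.8]
force: [-34.5, -11.4, 42.1]
gripper_width: 0.0103
finger_force: 42.2
```

```bash
python3 -m inch '[[0,0.012,-0.015,0,0],[0,0.015,-0.012,0,0],[0,0.0175,-0.0085,0,0],[0,0.0185,-0.0065,0,0]]'
```

```text
time_s: 5.28
tcp_pos: [0.5304, 0.2349, 0.2666]
tcp_rot: [-180.0, -0.1, 98.7]
force: [0.2, 5.5, -8.3]
gripper_width: 0.0103
finger_force: 40.3
```

```bash
python3 -m inch '[[0,0.019,-0.005,0,0],[0,0.0195,-0.003,0,0],[0,0.0195,-0.0015,0,0]]'
python3 -m inch '[[0,0.0195,0.0005,0,0],[0,0.0195,0.002,0,0],[0,0.015,0.003,0,0],[0,0,0,0,0]]'
```

```text
time_s: 5.65
tcp_pos: [0.588, 0.2441, 0.2783]
tcp_rot: [179.9, -0.1, 98.7]
force: [0.1, 4.3, -9.9]
gripper_width: 0.0102
finger_force: 38.9
time_s: 6.15
tcp_pos: [0.6416, 0.2527, 0.2724]
tcp_rot: [179.9, -0.2, 98.7]
force: [-0.9, 5.2, 1.5]
gripper_width: 0.0104
finger_force: 41.7
```

```bash
python3 -m inch '[[0,0.007,0.002,0,0],[0,0.005,0.0015,0,0],[0,0,0,0,0]]'
python3 -m inch '[[0,0,0,0,0.3],[0,0,0,0,0.5],[0,0,0,0,0.5]]'
python3 -m inch '[[0,0,-0.03,0,0.5],[0,0,-0.05,0,0.5],[0,0,-0.03,0,0.5],[0,0,0,0,0.5]]'
python3 - <<'E'
from h import *
cv2.imwrite("pics/s1.png",snapshot("scene"))
E
```

```text
time_s: 6.52
tcp_pos: [0.6533, 0.2545, 0.2692]
tcp_rot: [179.8, -0.2, 98.7]
force: [-0.5, 5.8, 2.4]
gripper_width: 0.0103
finger_force: 42.2
time_s: 6.9
tcp_pos: [0.6535, 0.2519, 0.2671]
tcp_rot: [180.0, 0.0, 98.6]
force: [-0.0, -0.0, -0.1]
gripper_width: 0.0427
finger_force: 0.0
time_s: 7.4
tcp_pos: [0.6536, 0.253, 0.3797]
tcp_rot: [179.8, -0.1, 98.6]
force: [-0.2, -0.2, -0.7]
gripper_width: 0.043
finger_force: 0.0
```

View pics/s1.png

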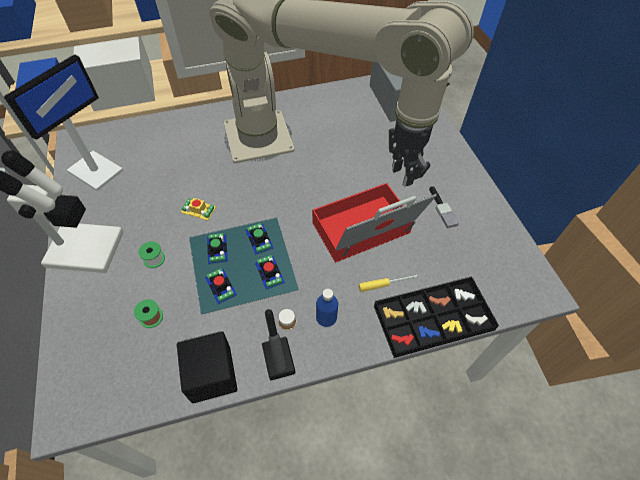

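Scene view: the lid rests back (around (385,225)) with the bin open, and the modules and bystanders look untouched. Now the first reject, A.

```bash
python3 -c "
from h import *
plan([(.603,-.0873,.18,6.2,9)])"
```

```text
[-0.0365, -0.0112, 0.022] 10.27
[-0.0379, -0.0045, 0.022] 10.27
[-0.0381, 0.0023, 0.022] 10.27
[-0.0371, 0.0091, 0.022] 10.27
[-0.0349, 0.0156, 0.0219] 10.27
[-0.0316, 0.0215, 0.022] 10.27
[-0.0272, 0.0268, 0.0219] 10.27
[-0.022, 0.0312, 0.022] 10.27
[-0.0161, 0.0347, 0.0219] 10.27
--
```

```bash
python3 -m inch '[[-0.0365,-0.011,0.01,10.3,0.5],[-0.038,-0.0045,0.01,10.3,0.5],[-0.038,0.0025,0.02,10.3,0.8],[-0.037,0.009,0.025,10.3,1],[-0.035,0.0155,0.025,10.2,1]]' >/dev/null
python3 -m inch '[[-0.0315,0.0215,0.025,10.3,1],[-0.027,0.027,0.025,10.3,1],[-0.022,0.031,0.03,10.2,1],[-0.016,0.035,0.03,10.2,1],[0,0,0,0,1]]'
python3 - <<'E'
from h import *
np.set_printoptions(precision=4,suppress=True)
c=cam("wrist");im=snapshot("wrist");cv2.imwrite("pics/w2.png",im)
for b in blobs(red(im),100):
    (u,v),wh,a=cv2.minAreaRect(b);print((int(u),int(v)),wh,ray(c,(u,v),.045))
gm=hsv(im,(45,70,60),(85,255,255))
for b in blobs(gm,200):
    (u,v),wh,a=cv2.minAreaRect(b);print('g',(int(u),int(v)),wh,ray(c,(u,v),.025))
E
```

```text
time_s: 8.7
tcp_pos: [0.6002, -0.0921, 0.1729]
tcp_rot: [180.0, 0.4, 5.8]
force: [-0.2, -0.0, 0.0]
gripper_width: 0.0853
finger_force: 0.0
(526, 229) (41.0, 43.0) [ 0.6105 -0.2344  0.045 ]
(311, 219) (42.0, 43.0) [ 0.6031 -0.0859  0.045 ]
(50, 276) (227.0, 100.0) [0.5422 0.0963 0.045 ]
g (436, 412) (37.33541488647461, 19.538223266601562) [ 0.4381 -0.2092  0.025 ]
g (306, 401) (20.08014678955078, 53.362159729003906) [ 0.4379 -0.0966  0.025 ]
g (303, 378) (33.0, 38.0) [ 0.4604 -0.0919  0.025 ]
g (301, 314) (20.0, 57.0) [ 0.5199 -0.0855  0.025 ]
g (510, 271) (20.465730667114258, 66.35858154296875) [ 0.5715 -0.2418  0.025 ]
g (313, 263) (19.90835952758789, 60.03253936767578) [ 0.5634 -0.091   0.025 ]
g (510, 165) (19.516145706176758, 72.54915618896484) [ 0.6509 -0.2223  0.025 ]
g (309, 153) (63.99999237060547, 17.999996185302734) [ 0.6447 -0.0806  0.025 ]
```

View pics/w2.png

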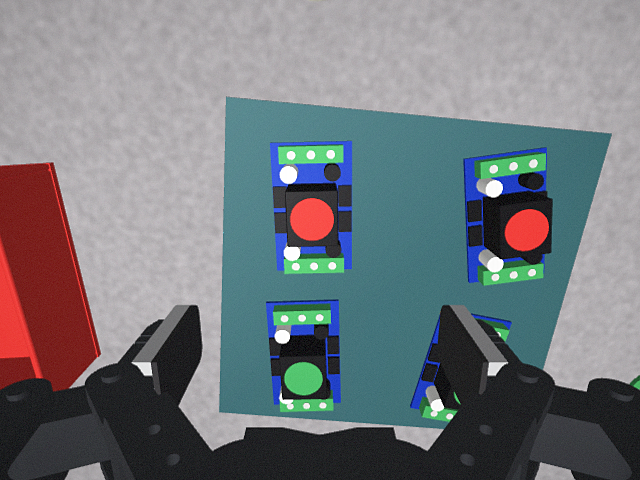

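Wrist view: reject A's sticker is at (311,219) and B's at (526,229), both on blue boards, and the boards are clear beside their blocks. The positions agree with the top and scene views within 2 mm.

```bash
python3 -c "
from h import *
plan([(.603,-.0863,.05,7,3)])"
```

```text
[0.0006, -0.0009, 0.0416] -0.31
[0.0006, -0.001, 0.0416] -0.31
[0.0007, -0.0009, 0.0415] -0.31
--
```

```bash
python3 -m inch '[[0.0006,-0.001,0.04,-0.3,1],[0.0006,-0.001,0.04,-0.3,1],[0.0006,-0.001,0.04,-0.3,1],[0,0,0,0,1]]'
```

```text
time_s: 9.25
tcp_pos: [0.6026, -0.0826, 0.0545]
tcp_rot: [-179.9, 0.3, 7.3]
force: [0.4, -0.1, -0.3]
gripper_width: 0.0856
finger_force: 0.0
```

```bash
python3 -m inch '[[0,0,0.019,0,1],[0,0,0.019,0,1],[0,0,0,0,1],[0,0,0,0,1]]'
```

```text
time_s: 9.75
tcp_pos: [0.605, -0.0842, 0.0195]
tcp_rot: [180.0, -0.0, 7.1]
force: [0.1, -0.1, 0.3]
gripper_width: 0.0853
finger_force: 0.0
```

Settled close to target; close the gripper and lift.

```bash
python3 -m inch '[[0,0.001,0.003,0,1],[0,0,0,0,0.3],[0,0,0,0,0.2],[0,0,0,0,0.2],[0,0,0,0,0.2]]' 40
python3 -m inch '[[0,0,-0.01,0,0.2],[0,0,-0.04,0,0.2],[0,0,-0.05,0,0.2],[0,0,-0.05,0,0.2],[0,0,0,0,0.2]]'
python3 -c "
from h import *
c=np.array([.512,.236]);a=np.radians(9.2);ex=np.array([np.cos(a),np.sin(a)]);ey=np.array([-ex[1],ex[0]])
for s in(60,-60):print(s,c+s/1000*ey-.008*ex)
t=c-.008*ex-.062*ey
plan([(t[0],t[1],.17,9.2,8)])"
```

```text
time_s: 10.38
tcp_pos: [0.605, -0.0852, 0.0164]
tcp_rot: [180.0, -0.0, 7.1]
force: [0.2, 0.2, 3.1]
gripper_width: 0.0356
finger_force: 40.2
time_s: 11.0
tcp_pos: [0.607, -0.085, 0.1709]
tcp_rot: [179.9, -0.4, 7.1]
force: [-0.5, 0.4, -2.1]
gripper_width: 0.0356
finger_force: 40.6
60 [0.49451004 0.29394913]
-60 [0.51369578 0.17549277]
[-0.0075, -0.0335, 0.0001] -0.26
[-0.0074, -0.0335, 0.0001] -0.26
[-0.0072, -0.0336, 0.0001] -0.26
[-0.0071, -0.0336, 0.0001] -0.26
[-0.0069, -0.0336, 0.0001] -0.26
[-0.0067, -0.0337, 0.0001] -0.26
[-0.0066, -0.0337, 0.0002] -0.26
[-0.0064, -0.0338, 0.0001] -0.26
--
```

```bash
python3 -c "
from h import *
plan([(.4945,.294,.15,9.2,9)])"
```

```text
[-0.0072, -0.0433, 0.0023] -0.23
[-0.007, -0.0434, 0.0023] -0.23
[-0.0068, -0.0434, 0.0023] -0.23
[-0.0066, -0.0434, 0.0023] -0.23
[-0.0065, -0.0435, 0.0023] -0.23
[-0.0063, -0.0435, 0.0024] -0.23
[-0.0061, -0.0435, 0.0023] -0.23
[-0.0059, -0.0435, 0.0024] -0.23
[-0.0058, -0.0435, 0.0023] -0.23
--
```

```bash
python3 -m inch '[[-0.007,-0.0435,0.0023,-0.2,0.2],[-0.007,-0.0435,0.0023,-0.2,0.2],[-0.007,-0.0435,0.0023,-0.2,0.2],[-0.0065,-0.0435,0.0023,-0.2,0.2],[-0.0065,-0.0435,0.0023,-0.3,0.2]]' >/dev/null
python3 -m inch '[[-0.0062,-0.0435,0.0023,-0.2,0.2],[-0.006,-0.0435,0.0023,-0.2,0.2],[-0.006,-0.0435,0.0023,-0.3,0.2],[-0.006,-0.0435,0.0023,-0.3,0.2],[0,0,0,0,0.2]]'
python3 - <<'E'
from h import *
cv2.imwrite("pics/w3.png",snapshot("wrist"))
plan([(.4945,.294,.15,9.2,1)])
E
```

```text
time_s: 12.25
tcp_pos: [0.4898, 0.2982, 0.1446]
tcp_rot: [-179.9, 0.1, 9.6]
force: [-0.8, 0.4, -1.7]
gripper_width: 0.0356
finger_force: 40.6
[0.003, 0.0023, -0.0055] 0.23
--
```

View pics/w3.png

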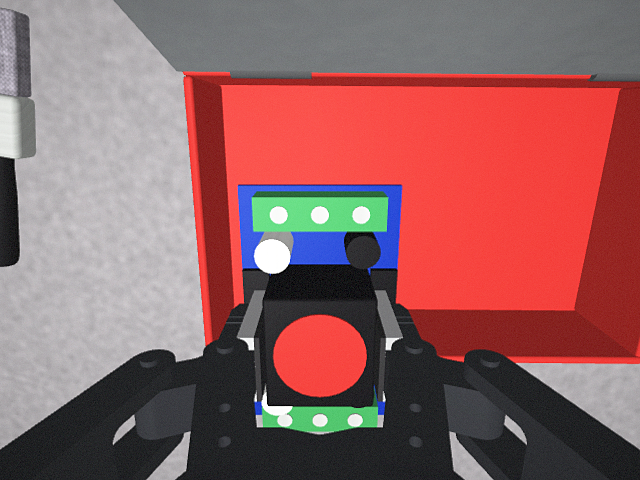

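Wrist view: A is held level over the bin. The left wall's top edge runs about (190,75) to (210,362), and the module is square to the bin. Check those edges against the bin pose.

```bash
python3 - <<'E'
from h import *
np.set_printoptions(precision=4,suppress=True)
c=cam("wrist");o=np.array([.512,.236]);a=np.radians(9.2);ex=np.array([np.cos(a),np.sin(a)]);ey=np.array([-ex[1],ex[0]])
for n,uv,z in(("Lwall outer top",(187,76),.07),("Lwall outer top",(207,350),.07),("floor corner LB",(222,85),.005),("floor R-F",(575,310),.005),("front top outer",(560,362),.07)):
    p=ray(c,uv,z)[:2]-o;print(n,p@ex,p@ey)
p=arm.sense()["tcp_pos"];print(p,(p[:2]-o)@ex,(p[:2]-o)@ey)
E
```

```text
Lwall outer top 0.07961242761247268 0.12900335291537804
Lwall outer top -0.07551034383333602 0.13088559594175747
floor corner LB 0.07992350290362644 0.1266125914096713
floor R-F -0.0808088175503977 -0.13305095104207335
front top outer -0.08313129651561618 -0.0848187566964335
[0.4912 0.2958 0.1445] -0.010992001476542678 0.062350684178960045
```

```bash
python3 -m inch '[[0.003,0.005,0,0.2,0.2],[0,0,0.03,0,0.2],[0,0,0.03,0,0.2],[0,0,0.025,0,0.2],[0,0,0,0,0.2]]'
python3 -m inch '[[0,0,0.015,0,0.2],[0,0,0.008,0,0.2],[0,0,0.004,0,0.2],[0,0,0.003,0,0.2],[0,0,0,0,0.2]]'
```

```text
time_s: 12.92
tcp_pos: [0.4962, 0.2875, 0.0585]
tcp_rot: [179.9, 0.2, 8.9]
force: [-0.2, -0.8, -1.6]
gripper_width: 0.0356
finger_force: 40.6
time_s: 13.55
tcp_pos: [0.4965, 0.2901, 0.0303]
tcp_rot: [180.0, -0.0, 9.0]
force: [-0.2, -0.6, -1.6]
gripper_width: 0.0352
finger_force: 40.7
```

```bash
python3 -m inch '[[0,0,0.004,0,0.2],[0,0,0.003,0,0.2],[0,0,0.002,0,0.2],[0,0,0,0,0.2]]'
python3 -m inch '[[0,0,0.001,0,0.2],[0,0,0,0,0.2]]'
```

```text
time_s: 14.05
tcp_pos: [0.4964, 0.2899, 0.0211]
tcp_rot: [180.0, 0.0, 9.0]
force: [-0.2, -0.7, -1.8]
gripper_width: 0.0354
finger_force: 40.7
time_s: 14.3
tcp_pos: [0.4965, 0.29, 0.0203]
tcp_rot: [180.0, -0.0, 9.0]
force: [0.0, -0.8, -1.4]
gripper_width: 0.0356
finger_force: 40.7
```

```bash
python3 -m inch '[[0,0,0.001,0,0.2],[0,0,0.001,0,0.2],[0,0,0,0,0.2]]'
python3 -m inch '[[0,0,0,0,0.5],[0,0,0,0,0.65],[0,0,0,0,0.65],[0,0,-0.02,0,0.65],[0,0,-0.05,0,0.65]]'
python3 -m inch '[[0,0,-0.06,0,0.65],[0,0,-0.03,0,0.65],[0,0,0,0,0.65]]'
python3 - <<'E'
from h import *
c=cam("wrist");im=snapshot("wrist");cv2.imwrite("pics/w4.png",im)
plan([(.6105,-.235,.15,13.4,11)])
E
```

```text
time_s: 14.68
tcp_pos: [0.4966, 0.2901, 0.0193]
tcp_rot: [180.0, -0.0, 9.0]
force: [-3.4, -2.2, 10.5]
gripper_width: 0.0353
finger_force: 42.3
time_s: 15.3
tcp_pos: [0.4954, 0.2893, 0.0884]
tcp_rot: [180.0, 0.2, 9.0]
force: [1.2, -0.1, -0.7]
gripper_width: 0.0554
finger_force: 0.0
time_s: 15.68
tcp_pos: [0.4976, 0.2911, 0.1823]
tcp_rot: [-179.9, -0.3, 9.0]
force: [0.5, -0.4, 0.1]
gripper_width: 0.0556
finger_force: 0.0
[0.0027, 0.0488, 0.0028] -0.4
[0.0024, 0.0488, 0.0027] -0.4
[0.002, 0.0488, 0.0028] -0.4
[0.0017, 0.0488, 0.0027] -0.4
[0.0013, 0.0489, 0.0028] -0.4
[0.001, 0.0489, 0.0027] -0.4
[0.0006, 0.0489, 0.0028] -0.4
[0.0003, 0.0489, 0.0027] -0.4
[-0.0, 0.0488, 0.0028] -0.4
[-0.0004, 0.0489, 0.0027] -0.4
[-0.0007, 0.0488, 0.0028] -0.4
--
```

View pics/w4.png

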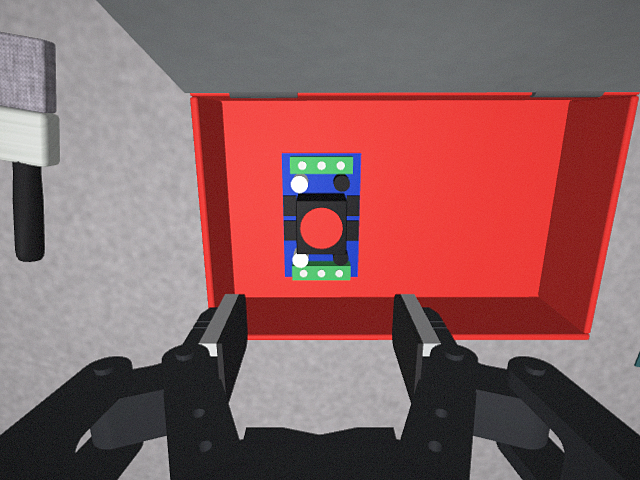

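A lies flat in the bin, sticker up at (321,228), with about 145 mm of free floor to its right. Now B.

```bash
python3 -m inch '[[0.0027,0.049,0.0028,-0.4,0.65],[0.0024,0.049,0.0028,-0.4,0.65],[0.002,0.049,0.0028,-0.4,0.65],[0.0017,0.049,0.0028,-0.4,0.8],[0.0013,0.049,0.0028,-0.4,1]]' >/dev/null
python3 -m inch '[[0.001,0.049,0.0028,-0.4,1],[0.0006,0.049,0.0028,-0.4,1],[0.0003,0.049,0.0028,-0.4,1],[0,0.049,0.0028,-0.4,1],[-0.0004,0.049,0.0028,-0.4,1]]' >/dev/null
python3 -m inch '[[-0.0007,0.049,0.0028,-0.4,1],[0,0,0,0,1],[0,0,0,0,1]]'
python3 - <<'E'
from h import *
np.set_printoptions(precision=4,suppress=True)
c=cam("wrist");im=snapshot("wrist")
for b in blobs(red(im),100):
    (u,v),wh,a=cv2.minAreaRect(b);print((int(u),int(v)),wh,ray(c,(u,v),.045))
gm=hsv(im,(45,70,60),(85,255,255))
for b in blobs(gm,200):
    (u,v),wh,a=cv2.minAreaRect(b);print('g',(int(u),int(v)),wh,ray(c,(u,v),.025))
plan([(.6105,-.2348,.055,13.5,2)])
E
```

```text
time_s: 17.35
tcp_pos: [0.6099, -0.2362, 0.1466]
tcp_rot: [-179.9, 0.1, 13.5]
force: [1.3, -0.0, -0.1]
gripper_width: 0.0856
finger_force: 0.0
(319, 234) (45.0, 48.0) [ 0.6106 -0.235   0.045 ]
g (544, 470) (17.0, 20.0) [ 0.4519 -0.4622  0.025 ]
g (263, 405) (35.0, 42.0) [ 0.4605 -0.2261  0.025 ]
g (71, 368) (39.65290832519531, 37.12545394897461) [ 0.4598 -0.08    0.025 ]
g (284, 338) (62.38438034057617, 22.384098052978516) [ 0.5218 -0.2303  0.025 ]
g (89, 299) (72.89457702636719, 22.8316593170166) [ 0.5201 -0.0889  0.025 ]
g (319, 281) (22.0, 65.0) [ 0.5719 -0.2445  0.025 ]
g (599, 241) (112.0, 79.0) [ 0.6447 -0.4228  0.025 ]
g (318, 163) (19.894906997680664, 70.24240112304688) [ 0.6512 -0.2253  0.025 ]
[0.0002, -0.0003, 0.046] 0.01
[0.0003, -0.0003, 0.046] 0.01
--
```

```bash
python3 -m inch '[[0.0005,-0.0005,0.045,0,1],[0,0,0.045,0,1],[0,0,0.022,0,1],[0,0,0.014,0,1],[0,0,0,0,1]]'
python3 -m inch '[[0,0,0,0,1],[0,0,0,0,1]]'
```

```text
time_s: 18.02
tcp_pos: [0.6109, -0.2362, 0.0216]
tcp_rot: [-180.0, 0.0, 13.5]
force: [-0.2, -0.7, 1.0]
gripper_width: 0.0856
finger_force: 0.0
time_s: 18.27
tcp_pos: [0.6115, -0.2368, 0.0228]
tcp_rot: [179.9, -0.1, 13.4]
force: [0.3, 0.4, 0.2]
gripper_width: 0.0857
finger_force: 0.0
```

```bash
python3 -m inch '[[0,-0.002,0.006,0,1],[0,0,0,0,0.3],[0,0,0,0,0.2],[0,0,0,0,0.2],[0,0,0,0,0.2]]' 40
python3 -m inch '[[0,0,-0.01,0,0.2],[0,0,-0.04,0,0.2],[0,0,-0.05,0,0.2],[0,0,-0.05,0,0.2],[0,0,0,0,0.2]]'
python3 -c "
from h import *
o=np.array([.512,.236]);a=np.radians(9.2);ex=np.array([np.cos(a),np.sin(a)]);ey=np.array([-ex[1],ex[0]])
t=o-.006*ex-.065*ey;print(t)
plan([(t[0],t[1],.15,9.2,9)])"
```

```text
time_s: 18.9
tcp_pos: [0.6105, -0.2347, 0.0158]
tcp_rot: [180.0, -0.0, 13.4]
force: [-0.0, -0.3, 1.9]
gripper_width: 0.0354
finger_force: 40.4
time_s: 19.52
tcp_pos: [0.6124, -0.2348, 0.1708]
tcp_rot: [179.8, -0.4, 13.4]
force: [1.0, -0.0, -3.1]
gripper_width: 0.0353
finger_force: 40.8
[0.51646946 0.17087686]
[0.0001, -0.0463, 0.0023] 0.47
[-0.0003, -0.0463, 0.0023] 0.47
[-0.0007, -0.0463, 0.0023] 0.47
[-0.001, -0.0463, 0.0023] 0.47
[-0.0014, -0.0463, 0.0023] 0.47
[-0.0018, -0.0463, 0.0023] 0.47
[-0.0022, -0.0463, 0.0023] 0.47
[-0.0025, -0.0463, 0.0023] 0.47
[-0.0029, -0.0462, 0.0024] 0.47
--
```

```bash
python3 -m inch '[[0,-0.0463,0.0023,0.5,0.2],[-0.0003,-0.0463,0.0023,0.5,0.2],[-0.0007,-0.0463,0.0023,0.5,0.2],[-0.001,-0.0463,0.0023,0.4,0.2],[-0.0014,-0.0463,0.0023,0.4,0.2]]' >/dev/null
python3 -m inch '[[-0.0018,-0.0463,0.0023,0.5,0.2],[-0.0022,-0.0463,0.0023,0.5,0.2],[-0.0025,-0.0463,0.0023,0.5,0.2],[-0.003,-0.0463,0.0023,0.4,0.2],[0,0,0,0,0.2]]' >/dev/null
python3 -m inch '[[0,0,0,0,0.2]]'
python3 -c "
from h import *
plan([(.5165,.171,.06,9.2,3)])"
```

```text
time_s: 20.9
tcp_pos: [0.514, 0.1706, 0.1442]
tcp_rot: [180.0, 0.1, 9.2]
force: [-0.1, -0.2, -3.0]
gripper_width: 0.0354
finger_force: 40.9
[0.0009, -0.0, 0.0281] 0.01
[0.0008, -0.0, 0.028] 0.01
[0.0009, -0.0, 0.0281] 0.01
--
```

```bash
python3 -m inch '[[0.001,0,0.03,0,0.2],[0.001,0,0.03,0,0.2],[0,0,0.025,0,0.2],[0,0,0,0,0.2],[0,0,0,0,0.2]]'
python3 -m inch '[[0,0,0.015,0,0.2],[0,0,0.008,0,0.2],[0,0,0.004,0,0.2],[0,0,0.003,0,0.2],[0,0,0,0,0.2]]'
```

```text
time_s: 21.52
tcp_pos: [0.517, 0.171, 0.0607]
tcp_rot: [180.0, -0.1, 9.2]
force: [0.8, -0.9, -2.0]
gripper_width: 0.0354
finger_force: 40.9
time_s: 22.15
tcp_pos: [0.5162, 0.1716, 0.0297]
tcp_rot: [180.0, 0.0, 9.2]
force: [0.0, -0.6, -2.8]
gripper_width: 0.0351
finger_force: 41.1
```

```bash
python3 -m inch '[[0,0,0.004,0,0.2],[0,0,0.003,0,0.2],[0,0,0.001,0,0.2],[0,0,0.001,0,0.2],[0,0,0,0,0.2]]'
python3 -m inch '[[0,0,0.001,0,0.2],[0,0,0.001,0,0.2],[0,0,0,0,0.2]]'
```

```text
time_s: 22.78
tcp_pos: [0.5163, 0.1715, 0.0208]
tcp_rot: [180.0, 0.0, 9.2]
force: [0.9, 0.0, -2.3]
gripper_width: 0.0357
finger_force: 41.1
time_s: 23.15
tcp_pos: [0.5163, 0.1716, 0.0188]
tcp_rot: [180.0, -0.0, 9.2]
force: [1.1, -0.2, -2.9]
gripper_width: 0.0353
finger_force: 41.1
```

```bash
python3 -m inch '[[0,0,0.001,0,0.2],[0,0,0,0,0.2]]'
```

```text
time_s: 23.4
tcp_pos: [0.5164, 0.1716, 0.0187]
tcp_rot: [180.0, -0.0, 9.2]
force: [-5.0, -2.8, 10.8]
gripper_width: 0.0355
finger_force: 42.7
```

Touched down gently (11 N). Release, rise and check.

```bash
python3 -m inch '[[0,0,0,0,0.5],[0,0,0,0,0.65],[0,0,0,0,0.65],[0,0,-0.02,0,0.65],[0,0,-0.05,0,0.65]]'
python3 -m inch '[[0,0,-0.06,0,0.65],[-0.03,0.03,-0.05,0,0.65],[-0.04,0.04,-0.03,0,0.65],[-0.03,0.05,0,0,0.65],[0,0,0,0,0.65]]'
python3 - <<'E'
from h import *
a=snapshot("scene");t=snapshot("top")
cv2.imwrite("pics/end.png",np.hstack([cv2.resize(a[120:400,140:480],(400,330)),cv2.resize(t[130:345,160:490],(400,330))]))
E
```

```text
time_s: 24.02
tcp_pos: [0.515, 0.1712, 0.088]
tcp_rot: [-180.0, 0.2, 9.2]
force: [1.5, -0.2, 1.1]
gripper_width: 0.0554
finger_force: 0.0
time_s: 24.65
tcp_pos: [0.4379, 0.0361, 0.2263]
tcp_rot: [179.8, -0.1, 8.9]
force: [2.1, -0.4, 0.5]
gripper_width: 0.0553
finger_force: 0.0
```

View pics/end.png

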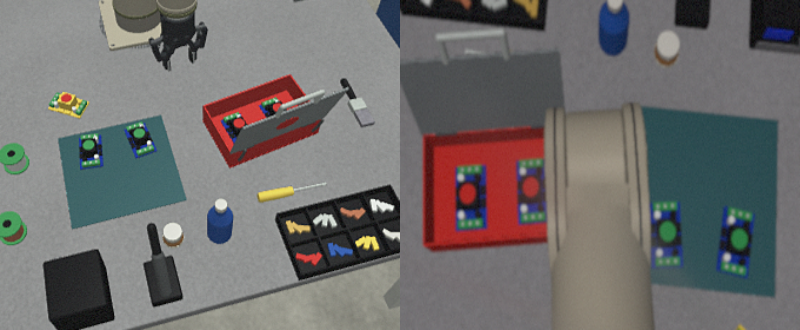

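The scene and top views show both rejects flat in the bin with stickers up, at (467,195) and (530,188) in the top crop. The lid is open, the green-marked modules have not moved, and the arm is clear.

```bash
python3 -c "
from station import arm
print(arm.finish_job())"
```

```text
the job is handed in; nothing more can be done
None
```

The job is handed in: the lid is open on its stop, both red-marked modules lie flat in the bin with stickers up, and in the last pictures the green-marked modules and the other bench items looked undisturbed; no verdict came back at hand-in.

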